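# Lock the fastener chest

### The arm

A 7-joint arm with a two-finger parallel gripper is mounted at the origin on the work surface. World frame = base frame: x ahead of the robot, y to its left, z up, the work surface at z = 0. Lengths are in m, angles in degrees, forces in N, time in s.
With the tool pointing down it reaches from about 0.35 to 0.9 m from the base axis. Payload 7.2 kg.
Tool frame: the origin (TCP) lies midway between the tips of the shut fingers; the grasp point (between the pads) lies 19 mm behind it (env.tcp_to_grasp is the distance from the TCP to the grasp point, in m); z points along the fingers, y is the line along which they close (so a half turn about z gives the same grasp; the last joint's range is limited). The gripper opens to 85 mm and grips with 20 to 120 N. Pads are 22 mm wide; open, the fingers measure 114 mm over their backs; the gripper's body (76 mm by 85 mm) begins 54 mm behind the grasp point. The pads swing forward as they close: fully open they stand 13 mm farther back than shut.
Start: joints at [-3.908, 23.554, -0.728, 91.456, 0.321, 64.991, -4.71], TCP at [0.625, -0, 0.194] pointing down, gripper open.
Joint ranges: [-169.25, 169.25], [-16.82, 113.86], [-84.01, 82.57], [7.8, 145.47], [-59.2, 239.2], [7.22, 106.19], [-163.78, 163.78]. Speed limits (degrees/s): [136.94, 136.94, 172.46, 172.46, 180, 180, 180].

### API

Orientations are given as [roll, pitch, yaw] about the fixed x, y, z axes, in that order (R = Rz(yaw) Ry(pitch) Rx(roll)).
In Python, from rig import env gives the robot as it stands.
- The arm moves only by the tool play_rows, never from a script. Its argument "increments" is a list of rows, each an object of numbers: "tx", "ty", "tz": the shift along the tool's x, y, z in m; "rx", "ry", "rz": the turn, a rotation vector about the tool's x, y, z in degrees; "jaw": the finger opening in m, from 0 to 0.0854. A call has 1 to 12 rows; each row is the pose to reach, as a shift and turn from the pose commanded when the call began, along the tool's axes at that moment; what a row does not reach only later rows make up. A row lasts 1/10 s, in which the tool goes at most 50 mm and 8.59 degrees, less where a joint would pass 70% of its speed; a pose out of reach is approached as far as the arm can. A call with a gripper value outside its range is refused whole. The fingers move at their own pace and stop on an object; "force" is the grip in N (left out, the last holds). Time passes only in rows, so rows that repeat a pose let the fingers close. It gives the time, the measured TCP pose, the force, the opening and the grip force at its end, in the units of the state.
- env.state(): the state, without advancing time (a new reading comes with each control period).
- env.camera(name): name is "scene" or "side" or "wrist"; returns a dict with "color" (384x512x3 uint8, red, green, blue), "K" (3x3 intrinsics, pixels), "dist_coeffs" ([k1, k2, p1, p2, k3] as OpenCV has them; the pictures are not rectified), "extrinsics" (4x4, takes a point from camera to world coordinates). Camera axes: x right, y down, z forward; pixel columns grow to the right and rows downward; lengths in m; the calibration is good to about 2 mm. A picture is of the moment at which its call begins. There is no depth.
- env.hand_in(): hands the job in; it is judged then, once.
The state is a dict: "time_s": time; "joint_pos": joint angles; "joint_vel": joint speeds; "tau": joint torques, N m; "tool_pos": TCP position; "tool_rot": TCP orientation; "contact_force": force on the tool from outside, world axes, zero at the start; "torque": the same for the moment, N m; "gripper_width": finger opening in m; "finger_force": force on a finger pad.
Only numpy, scipy, OpenCV 4.12 (cv2) and the standard library are available. Lean on these libraries where they do the work, as an engineer would, in place of code of your own. Each camera call takes 0.05 s, during which the arm holds its last target. There are 200 camera calls.

### The job

Bolt the hatch of the grey steel fastener chest shut: press the yellow spring safety bar right down with one fingertip and, keeping it down all the while, push the red tab of the bolt with the other fingertip until the bolt is fully home in its keeper. Then let go, so that the bar springs back up behind the bolt and locks it. Nothing is to be grasped or lifted, and the things on and around the chest stay where they are.

Things in the scene. Friction and masses are not known exactly. Their poses are not given: they have to be found in the camera images.
- chest: Grey steel chest, fixed, 270 (x) x 360 (y) x 90 mm high. Origin: centre of its underside, on the bench; z up. On its flat top: bolt rod along its y axis at chest x = +32 mm, yellow safety bar alongside, centred at x = -32, keeper at the +y end. Between bar and rod lie the bolt's collar and the bar's tooth, lower than 117 mm above the bench. All heights here are above the bench
- bar_top (a point): Centre of the top face of the yellow safety bar's pad (moves with it), at chest (-32, -24) mm. Pad: flat, ribbed black, 26 mm wide (chest x), 134 mm long (chest y = -91 to +43), 6 mm thick, top 132 mm high at rest and 120 mm fully down. It moves straight down wherever along its length it is pressed, and a fingertip can slide along it while it is down
- tab_top (a point): Middle of the top edge of the red upright tab on the bolt (moves with it), 145 mm high. Tab: plate 28 mm wide (chest x), 8 mm thick (chest y), standing 32 mm above the rod, whose top is 113 mm high. Push its -y face towards chest +y. At the start it is at about chest (32, -25) mm, 64 mm in x from the bar's centre line
- keeper_mouth (a point): Centre of the opening of the dark keeper that the bolt slides into, on the bolt's axis at chest (32, 94) mm, 106 mm high. The keeper spans chest y = 94 to 130, x = 13 to 51, top 124 mm high. Two dark guides, each 12 mm long in y, straddle the rod at chest y = -85 and +60, tops 118 mm high
- bar (a joint): How far the safety bar is pressed down, m: 0 up, 0.012 fully down. Spring: 3 N to start it, 6 N fully down; it springs back by itself. While it is up its tooth stops the bolt within 2 mm; pressed more than 4 mm it frees the bolt. Let go on the way, it rises and rubs under the collar at 4 mm; past 34 mm of bolt travel it can rise behind the collar and locks the bolt
- bolt (a joint): How far the bolt has been slid towards the keeper (chest +y), m: 0 to 0.0015 at the start (open), 0.040 fully home at its end stop. It moves against about 2.5 N of friction and stays where it is left
- hex_bolt: Bystander: large hexagon bolt standing on its head on the chest, 41 mm across the corners, 60 mm tall. Origin: centre of its underside
- hex_nut: Bystander: large steel hexagon nut lying on the chest, 41 mm across the corners, 21 mm high. Origin: centre of its underside
- fastener_bin: Bystander: blue open-fronted plastic bin of bolts on the bench beside the chest, 160 x 100 x 80 mm high. Origin: centre of its underside
- grease_can: Bystander: red can on the bench beside the chest, 68 mm in diameter, 110 mm tall. Origin: centre of its underside

How it is judged:
By the outcome, as a careful person would: the job done as asked, in the order asked, and still so for the second after the job is handed in, with the robot touching nothing.
It also fails if it takes over 32 s, if anything falls off the work surface, if the arm or the gripper's body presses on something with over 40 N, if the wrist force passes 120 N, or if a joint passes its speed limit or range.

## Working session

There is one attempt and no reset: what is moved stays moved. The work goes in short steps, Python scripts to look and compute and a tool call to move; the robot and the scene stay as the last step left them, time stands still between calls to the robot, and variables do not carry over. Pictures are saved under pics/ and viewed, at most 10 in all, crops included, and the job is handed in when it is done.

Besides the shell and the picture viewer there is one more tool, called after "Emit:" in YAML: its name, and indented under it one key for each argument. play_rows: Moves the arm, as the interface text tells. Its arguments: {"type":"object","properties":{"increments":{"type":"array"},"force":{"type":"number"}},"required":["increments"]}

```bash
mkdir -p pics
python3 - <<'E'
from rig import env
import cv2,numpy as np,pickle
d={}
for n in ["scene","wrist"]:
    c=env.camera(n); d[n]=c; cv2.imwrite(f"pics/{n}0.png",c["color"][:,:,::-1])
    print(n,c["K"].tolist(),c["dist_coeffs"],np.round(c["extrinsics"],3).tolist())
pickle.dump(d,open("d0.pkl","wb"))
print(env.state())
E
```

```text
scene [[346.51835674994976, 0.0, 252.91888296798842], [0.0, 346.51835674994976, 194.48999960222068], [0.0, 0.0, 1.0]] [-0.06751042  0.          0.          0.          0.        ] [[-0.31, 0.762, -0.569, 1.023], [0.951, 0.236, -0.201, 0.204], [-0.019, -0.603, -0.797, 0.773], [0.0, 0.0, 0.0, 1.0]]
wrist [[299.6860314485902, 0.0, 258.7874303050476], [0.0, 299.6860314485902, 187.69963716561185], [0.0, 0.0, 1.0]] [-0.04839634  0.          0.          0.          0.        ] [[1.0, 0.0, -0.002, 0.624], [-0.001, -0.961, -0.275, 0.07], [-0.002, 0.275, -0.961, 0.372], [0.0, 0.0, 0.0, 1.0]]
{'time_s': 0.1, 'joint_pos': array([-3.90694776, 23.59581252, -0.72726644, 91.49804646,  0.32005847,
       64.98992114, -4.70787356]), 'joint_vel': array([-0.02383014, -0.08599792, -0.06009753, -0.10294467,  0.06117898,
        0.02416072,  0.01278615]), 'tau': array([ 4.07594271e-03, -6.01830769e+01,  6.85093571e-01, -3.00088871e+01,
        1.40752629e-02,  6.54632138e-03,  2.04316666e-05]), 'tool_pos': array([ 6.24515019e-01, -5.39612317e-05,  1.93741801e-01]), 'tool_rot': array([-1.79918432e+02,  5.46205805e-03,  9.00012743e+01]), 'contact_force': array([-0.1651059 ,  0.24068398, -0.12765136]), 'torque': array([-0.01487982, -0.04130149,  0.03001193]), 'finger_force': 0.0, 'gripper_width': 0.08533098988774909}
```

View pics/scene0.png

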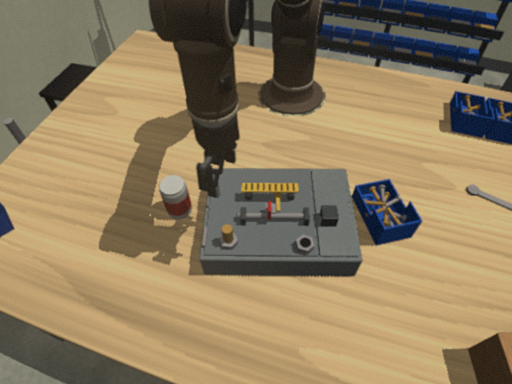

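View pics/wrist0.png

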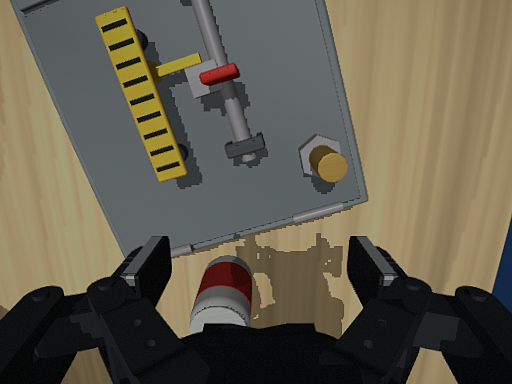

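Scene: the bar lies on the robot side (wrist pixels about (97,14)–(186,176)), the red tab is at about (219,74), and the keeper is out of view at the top. The chest's y axis is world +y turned about 15–20° counterclockwise, and the tool's y axis is world x.

```bash
cat > h.py <<'E'
import cv2,numpy as np
def cast(c,px,z):
    p=cv2.undistortPoints(np.float32(px).reshape(-1,1,2),c["K"],c["dist_coeffs"])[:,0]
    E=c["extrinsics"]; r=np.c_[p,np.ones(len(p))]@E[:3,:3].T; o=E[:3,3]
    return o+r*((z-o[2])/r[:,2])[:,None]
def masks(c):
    h=cv2.cvtColor(c["color"],cv2.COLOR_RGB2HSV)
    y=cv2.inRange(h,(22,150,90),(34,255,255)); r=cv2.inRange(h,(0,170,80),(8,255,255))|cv2.inRange(h,(172,170,80),(180,255,255))
    return y,r,h
def measure(c,zbar=.132):
    y,r,h=masks(c)
    k=cv2.morphologyEx(y,cv2.MORPH_CLOSE,np.ones((13,13)))
    k=cv2.morphologyEx(k,cv2.MORPH_OPEN,np.ones((19,19)))   # drops the thin tooth
    cs=max(cv2.findContours(k,0,2)[0],key=cv2.contourArea)
    hull=np.zeros_like(y); cv2.fillConvexPoly(hull,cv2.convexHull(cs),255)
    dark=((h[:,:,2]<70)&(cv2.erode(hull,np.ones((5,5)))>0)).astype(np.uint8)
    n,_,st,ce=cv2.connectedComponentsWithStats(dark)
    ribs=[ce[i] for i in range(1,n) if st[i,4]>30]
    P=cast(c,ribs,zbar); m=P.mean(0); v=np.linalg.svd(P-m)[2][0]; v*=np.sign(v[1])
    yaw=np.degrees(np.arctan2(-v[0],v[1]))
    print("ribs",len(ribs),np.round(P,4).tolist(),"yaw",yaw)
    print("rect",cv2.minAreaRect(cast(c,cs.reshape(-1,2),zbar)[:,:2].astype(np.float32)*1000))
    reds=[q for q in cv2.findContours(r,0,1)[0] if cv2.contourArea(q)>40]
    ux=np.array([np.cos(np.radians(yaw)),np.sin(np.radians(yaw))]);uy=np.array([-ux[1],ux[0]])
    for q in reds:
        W=cast(c,q.reshape(-1,2),.145)[:,:2]; D=W-m[:2]
        print("red bbox px",cv2.boundingRect(q),"rel ribs x",(D@ux).min(),(D@ux).max(),"y",(D@uy).min(),(D@uy).max())
    return m,yaw,ux,uy
E
python3 - <<'E'
import pickle; from h import *
measure(pickle.load(open("d0.pkl","rb"))["wrist"])
E
```

```text
ribs 10 [[0.517, 0.1263, 0.132], [0.5208, 0.1129, 0.132], [0.5434, 0.0895, 0.132], [0.5248, 0.0994, 0.132], [0.5288, 0.0861, 0.132], [0.5327, 0.0726, 0.132], [0.5368, 0.0593, 0.132], [0.5407, 0.0458, 0.132], [0.545, 0.0326, 0.132], [0.549, 0.0191, 0.132]] yaw 15.794688411654118
rect ((536.3070068359375, 73.4766616821289), (31.226402282714844, 132.12118530273438), 16.801422119140625)
red bbox px (200, 63, 37, 21) rel ribs x 0.04930635712827698 0.07622974186114759 y -0.005072116857168139 0.0024337543553877993
```

Nine real ribs plus one outlier. The bar centre is about (0.533, 0.073) with a chest yaw of about 16.6°. I'll move over with the fingers straddling 64 mm, just short of the tab.

Emit:
play_rows:
  increments:
    - {"tx": 0.02,"ty": -0.018,"rz": -6,"jaw": 0.05}
    - {"tx": 0.04,"ty": -0.036,"rz": -12,"jaw": 0.05}
    - {"tx": 0.058,"ty": -0.0535,"rz": -16.6,"jaw": 0.05}
    - {"tx": 0.058,"ty": -0.0535,"tz": 0.015,"rz": -16.6,"jaw": 0.05}
    - {"tx": 0.058,"ty": -0.0535,"tz": 0.025,"rz": -16.6,"jaw": 0.05}
    - {"tx": 0.058,"ty": -0.0535,"tz": 0.025,"rz": -16.6,"jaw": 0.05}
    - {"tx": 0.058,"ty": -0.0535,"tz": 0.025,"rz": -16.6,"jaw": 0.05}

```text
$.increments[0]: bad value
```

Run:
```python
from rig import env
from h import *
import pickle
c=env.camera("wrist"); s=env.camera("side"); pickle.dump((c,s),open("d1.pkl","wb"))
cv2.imwrite("pics/w1.png",c["color"][:,:,::-1]);cv2.imwrite("pics/s1.png",s["color"][:,:,::-1])
print(s["extrinsics"].round(3).tolist(), s["K"][0])
t=env.state();print(t["tool_pos"],t["tool_rot"],t["contact_force"],t["gripper_width"])
try: measure(c)
except Exception as e: print(e)
```

```text
[[-0.947, -0.236, 0.216, 0.346], [-0.32, 0.673, -0.667, 0.701], [0.012, -0.701, -0.713, 0.843], [0.0, 0.0, 0.0, 1.0]] [362.21013596   0.         251.64581431]
[ 6.24675851e-01 -1.70895366e-05  1.93971817e-01] [-1.79943696e+02  2.68217350e-03  9.00039678e+01] [ 0.13925783 -0.44794106  0.50100576] 0.08546609046041365
ribs 10 [[0.517, 0.1264, 0.132], [0.5209, 0.1129, 0.132], [0.5435, 0.089, 0.132], [0.5248, 0.0995, 0.132], [0.5288, 0.0861, 0.132], [0.5326, 0.0726, 0.132], [0.5368, 0.0593, 0.132], [0.5407, 0.0458, 0.132], [0.545, 0.0326, 0.132], [0.549, 0.0191, 0.132]] yaw 15.819003728600148
rect ((536.1708984375, 73.42459869384766), (31.017898559570312, 132.1389923095703), 16.719654083251953)
red bbox px (199, 63, 38, 21) rel ribs x 0.04909385850448576 0.0760850766756911 y -0.005040091034167841 0.0024605488455572582
```

View pics/w1.png

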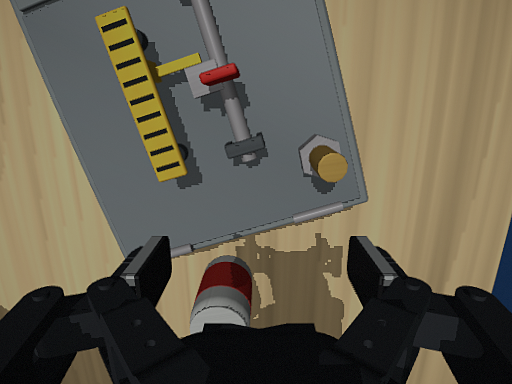

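View pics/s1.png

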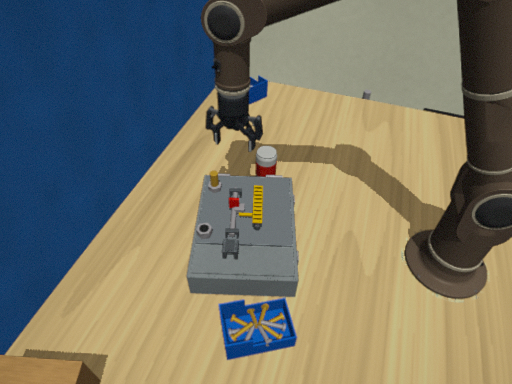

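The arm hasn't moved: the call was refused, probably because each row needs every key. The side view shows the layout clearly, with the tab at (234,202) and the bar at (258,205). I'll retry with full rows.

Emit:
play_rows:
  increments:
    - {"tx": 0.02,"ty": -0.018,"tz": 0,"rx": 0,"ry": 0,"rz": -6,"jaw": 0.05}
    - {"tx": 0.04,"ty": -0.036,"tz": 0,"rx": 0,"ry": 0,"rz": -12,"jaw": 0.05}
    - {"tx": 0.058,"ty": -0.0535,"tz": 0,"rx": 0,"ry": 0,"rz": -16.6,"jaw": 0.05}
    - {"tx": 0.058,"ty": -0.0535,"tz": 0.015,"rx": 0,"ry": 0,"rz": -16.6,"jaw": 0.05}
    - {"tx": 0.058,"ty": -0.0535,"tz": 0.025,"rx": 0,"ry": 0,"rz": -16.6,"jaw": 0.05}
    - {"tx": 0.058,"ty": -0.0535,"tz": 0.025,"rx": 0,"ry": 0,"rz": -16.6,"jaw": 0.05}
    - {"tx": 0.058,"ty": -0.0535,"tz": 0.025,"rx": 0,"ry": 0,"rz": -16.6,"jaw": 0.05}

```text
time_s: 0.9
tool_pos: [0.5717, 0.0573, 0.1692]
tool_rot: [-180.0, 0.0, 106.5]
contact_force: [0.9, 0.6, 0.4]
gripper_width: 0.0498
finger_force: 0.0
```

Run:
```python
from rig import env
from h import *
c=env.camera("wrist")
cv2.imwrite("pics/w2.png",c["color"][:,:,::-1])
measure(c)
```

```text
ribs 9 [[0.5159, 0.1262, 0.132], [0.5208, 0.1132, 0.132], [0.5246, 0.0993, 0.132], [0.5287, 0.086, 0.132], [0.5328, 0.0727, 0.132], [0.5366, 0.0592, 0.132], [0.5407, 0.0459, 0.132], [0.5448, 0.0327, 0.132], [0.5491, 0.0196, 0.132]] yaw 16.971448582049867
rect ((533.0154418945312, 73.26927185058594), (25.352027893066406, 131.489501953125), 16.908214569091797)
red bbox px (199, 306, 30, 20) rel ribs x -0.01686600376230238 0.006841482611184037 y -0.13154226369215458 -0.11287862096330673
red bbox px (282, 156, 42, 18) rel ribs x 0.04855858382787238 0.07716634841732284 y -0.00410890777186194 0.007932197185669045
```

View pics/w2.png

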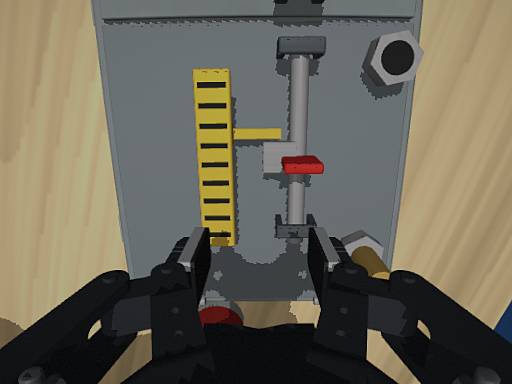

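The fingers line up with the bar (x≈215) and the tab (x≈303), and sit about 20 mm behind the tab. Descending.

Emit:
play_rows:
  increments:
    - {"tx": 0,"ty": 0,"tz": 0.012,"rx": 0,"ry": 0,"rz": 0,"jaw": 0.05}
    - {"tx": 0,"ty": 0,"tz": 0.024,"rx": 0,"ry": 0,"rz": 0,"jaw": 0.05}
    - {"tx": 0,"ty": 0,"tz": 0.034,"rx": 0,"ry": 0,"rz": 0,"jaw": 0.05}
    - {"tx": 0,"ty": 0,"tz": 0.034,"rx": 0,"ry": 0,"rz": 0,"jaw": 0.05}
    - {"tx": 0,"ty": 0,"tz": 0.034,"rx": 0,"ry": 0,"rz": 0,"jaw": 0.05}

```text
time_s: 1.45
tool_pos: [0.5713, 0.058, 0.135]
tool_rot: [-179.9, -0.0, 106.6]
contact_force: [1.1, -0.3, -0.1]
gripper_width: 0.0502
finger_force: 0.0
```

Emit:
play_rows:
  increments:
    - {"tx": 0,"ty": 0,"tz": 0.004,"rx": 0,"ry": 0,"rz": 0,"jaw": 0.05}
    - {"tx": 0,"ty": 0,"tz": 0.008,"rx": 0,"ry": 0,"rz": 0,"jaw": 0.05}
    - {"tx": 0,"ty": 0,"tz": 0.01,"rx": 0,"ry": 0,"rz": 0,"jaw": 0.05}
    - {"tx": 0,"ty": 0,"tz": 0.01,"rx": 0,"ry": 0,"rz": 0,"jaw": 0.05}

```text
time_s: 1.85
tool_pos: [0.5713, 0.058, 0.1252]
tool_rot: [-180.0, -0.0, 106.6]
contact_force: [0.7, -0.5, 0.3]
gripper_width: 0.0499
finger_force: 0.0
```

Emit:
play_rows:
  increments:
    - {"tx": 0,"ty": 0,"tz": 0.003,"rx": 0,"ry": 0,"rz": 0,"jaw": 0.05}
    - {"tx": 0,"ty": 0,"tz": 0.005,"rx": 0,"ry": 0,"rz": 0,"jaw": 0.05}
    - {"tx": 0,"ty": 0,"tz": 0.005,"rx": 0,"ry": 0,"rz": 0,"jaw": 0.05}

```text
time_s: 2.15
tool_pos: [0.5713, 0.0579, 0.1202]
tool_rot: [-180.0, -0.0, 106.6]
contact_force: [0.9, -0.1, -0.4]
gripper_width: 0.05
finger_force: 0.0
```

Run:
```python
from rig import env
import cv2,numpy as np
c=env.camera("wrist")["color"][:,:,::-1]; s=env.camera("side")["color"][:,:,::-1]
a=cv2.resize(c[110:300,150:370],None,fx=2,fy=2); b=cv2.resize(s[130:260,190:310],(351,380),interpolation=2)
cv2.imwrite("pics/w3.png",np.hstack([a,b]))
```

```text
(no output)
```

View pics/w3.png

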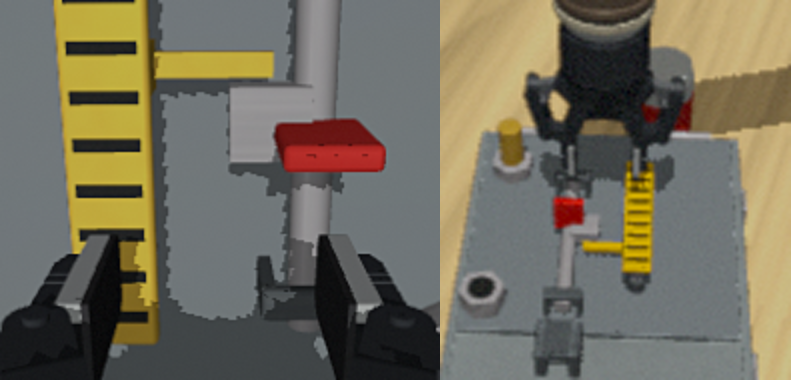

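Run:
```python
from rig import env
from h import *
import numpy as np
c=env.camera("wrist"); s=env.camera("side")
m=np.array([.533,.0728]);a=np.radians(16.7);ux=np.array([np.cos(a),np.sin(a)]);uy=np.array([-ux[1],ux[0]])
ch=lambda P:np.round([(P[:2]-m)@ux*1000-32,(P[:2]-m)@uy*1000-24],0)
for z in (.12,.13,.14,.15):
    print(z,"wrist R,L tips",[ch(p) for p in cast(c,[(308,227),(205,227)],z)],"side R,L",[ch(p) for p in cast(s,[(235,191.5),(258,190)],z)])
print(ch(env.state()["tool_pos"]))
```

```text
0.12 wrist R,L tips [array([ 32., -57.]), array([-35., -57.])] side R,L [array([ 31., -74.]), array([-33., -83.])]
0.13 wrist R,L tips [array([ 30., -53.]), array([-33., -53.])] side R,L [array([ 31., -64.]), array([-33., -73.])]
0.14 wrist R,L tips [array([ 29., -49.]), array([-31., -48.])] side R,L [array([ 30., -55.]), array([-33., -63.])]
0.15 wrist R,L tips [array([ 27., -44.]), array([-29., -44.])] side R,L [array([ 29., -45.]), array([-33., -53.])]
[  1. -49.]
```

The fingertips are laterally on the bar and tab lines, clear of the guide and still above the bar. I'll keep descending until contact.

Emit:
play_rows:
  increments:
    - {"tx": 0,"ty": 0,"tz": 0.003,"rx": 0,"ry": 0,"rz": 0,"jaw": 0.05}
    - {"tx": 0,"ty": 0,"tz": 0.003,"rx": 0,"ry": 0,"rz": 0,"jaw": 0.05}

```text
time_s: 2.55
tool_pos: [0.5713, 0.058, 0.1171]
tool_rot: [-180.0, -0.0, 106.6]
contact_force: [0.3, -0.3, -0.4]
gripper_width: 0.0501
finger_force: 0.0
```

Emit:
play_rows:
  increments:
    - {"tx": 0,"ty": 0,"tz": 0.003,"rx": 0,"ry": 0,"rz": 0,"jaw": 0.05}
    - {"tx": 0,"ty": 0,"tz": 0.003,"rx": 0,"ry": 0,"rz": 0,"jaw": 0.05}

```text
time_s: 2.75
tool_pos: [0.5712, 0.0579, 0.114]
tool_rot: [-180.0, -0.0, 106.6]
contact_force: [-0.2, -0.5, -0.8]
gripper_width: 0.0504
finger_force: 0.0
```

Emit:
play_rows:
  increments:
    - {"tx": 0,"ty": 0,"tz": 0.002,"rx": 0,"ry": 0,"rz": 0,"jaw": 0.05}
    - {"tx": 0,"ty": 0,"tz": 0.002,"rx": 0,"ry": 0,"rz": 0,"jaw": 0.05}

```text
time_s: 2.95
tool_pos: [0.5713, 0.058, 0.1122]
tool_rot: [-180.0, -0.0, 106.6]
contact_force: [0.2, -0.2, -0.6]
gripper_width: 0.0503
finger_force: 0.0
```

Run:
```python
from rig import env
import cv2,numpy as np
c=env.camera("wrist")["color"][:,:,::-1]; s=env.camera("side")["color"][:,:,::-1]
a=cv2.resize(c[110:300,150:370],None,fx=2,fy=2); b=cv2.resize(s[155:225,215:280],(353,380),interpolation=2)
cv2.imwrite("pics/w4.png",np.hstack([a,b]))
```

```text
(no output)
```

View pics/w4.png

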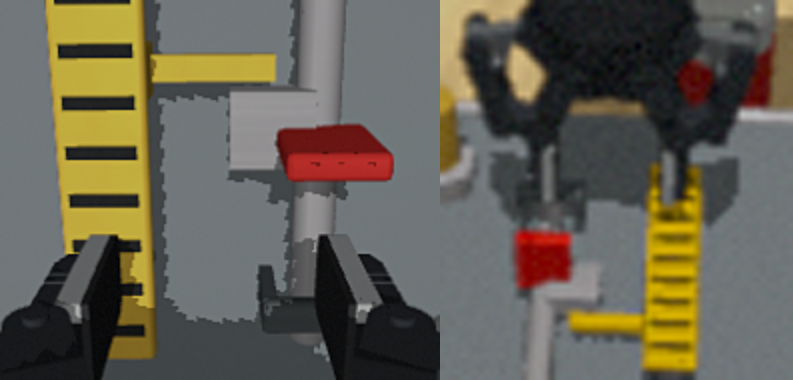

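No contact is visible yet: the left fingertip is over the bar at crop (675,200) and casts no contact shadow. Continuing in small steps.

Emit:
play_rows:
  increments:
    - {"tx": 0,"ty": 0,"tz": 0.002,"rx": 0,"ry": 0,"rz": 0,"jaw": 0.05}
    - {"tx": 0,"ty": 0,"tz": 0.002,"rx": 0,"ry": 0,"rz": 0,"jaw": 0.05}

```text
time_s: 3.25
tool_pos: [0.5714, 0.058, 0.1103]
tool_rot: [-180.0, -0.0, 106.6]
contact_force: [-0.6, 0.6, -0.2]
gripper_width: 0.0498
finger_force: 0.0
```

Emit:
play_rows:
  increments:
    - {"tx": 0,"ty": 0,"tz": 0.002,"rx": 0,"ry": 0,"rz": 0,"jaw": 0.05}
    - {"tx": 0,"ty": 0,"tz": 0.002,"rx": 0,"ry": 0,"rz": 0,"jaw": 0.05}

```text
time_s: 3.45
tool_pos: [0.5713, 0.058, 0.1082]
tool_rot: [-180.0, -0.0, 106.6]
contact_force: [0.2, 0.5, -0.5]
gripper_width: 0.0501
finger_force: 0.0
```

Run:
```python
from rig import env
from h import *
c=env.camera("wrist"); print(c["extrinsics"][:3,3])
y,r,h=masks(c)
P=measure(c)
```

```text
[0.55122151 0.1247447  0.28704979]
ribs 6 [[0.5165, 0.1262, 0.132], [0.5206, 0.1129, 0.132], [0.5246, 0.0995, 0.132], [0.5284, 0.0859, 0.132], [0.5327, 0.0726, 0.132], [0.5366, 0.0593, 0.132]] yaw 16.70594695304942
rect ((527.09228515625, 93.77127075195312), (25.798370361328125, 88.87992095947266), 16.859827041625977)
red bbox px (290, 174, 59, 29) rel ribs x 0.04781763110429259 0.07710904592432974 y -0.024552736504800714 -0.010116324649388633
```

The bar is still at rest, since the ribs haven't moved. Going further down.

Emit:
play_rows:
  increments:
    - {"tx": 0,"ty": 0,"tz": 0.002,"rx": 0,"ry": 0,"rz": 0,"jaw": 0.05}
    - {"tx": 0,"ty": 0,"tz": 0.002,"rx": 0,"ry": 0,"rz": 0,"jaw": 0.05}

```text
time_s: 3.7
tool_pos: [0.5713, 0.0579, 0.1062]
tool_rot: [-180.0, -0.0, 106.6]
contact_force: [-0.2, 0.2, -0.5]
gripper_width: 0.0502
finger_force: 0.0
```

Emit:
play_rows:
  increments:
    - {"tx": 0,"ty": 0,"tz": 0.002,"rx": 0,"ry": 0,"rz": 0,"jaw": 0.05}
    - {"tx": 0,"ty": 0,"tz": 0.002,"rx": 0,"ry": 0,"rz": 0,"jaw": 0.05}

```text
time_s: 3.9
tool_pos: [0.5713, 0.058, 0.1042]
tool_rot: [-180.0, -0.0, 106.6]
contact_force: [-0.5, -0.8, -0.8]
gripper_width: 0.05
finger_force: 0.0
```

Emit:
play_rows:
  increments:
    - {"tx": 0,"ty": 0,"tz": 0.002,"rx": 0,"ry": 0,"rz": 0,"jaw": 0.05}
    - {"tx": 0,"ty": 0,"tz": 0.002,"rx": 0,"ry": 0,"rz": 0,"jaw": 0.05}

```text
time_s: 4.1
tool_pos: [0.5714, 0.058, 0.1022]
tool_rot: [-180.0, -0.0, 106.6]
contact_force: [0.3, 0.6, -0.4]
gripper_width: 0.05
finger_force: 0.0
```

Run:
```python
from rig import env
from h import *
c=env.camera("wrist"); s=env.camera("side")["color"][:,:,::-1]
print(c["extrinsics"][:3,3])
measure(c)
a=cv2.resize(c["color"][110:300,150:370,::-1],None,fx=2,fy=2); b=cv2.resize(s[155:225,215:280],(353,380),interpolation=2)
cv2.imwrite("pics/w5.png",np.hstack([a,b]))
```

```text
[0.55122708 0.12474613 0.28105438]
ribs 6 [[0.5168, 0.1262, 0.132], [0.5204, 0.1129, 0.132], [0.5246, 0.0996, 0.132], [0.5287, 0.0861, 0.132], [0.5328, 0.0727, 0.132], [0.5368, 0.0594, 0.132]] yaw 16.83320647181849
rect ((526.5955200195312, 95.0030517578125), (25.519996643066406, 86.35750579833984), 16.922056198120117)
red bbox px (291, 176, 61, 31) rel ribs x 0.047558756059961564 0.07678305634358196 y -0.024786973435546925 -0.009850017155351524
```

View pics/w5.png

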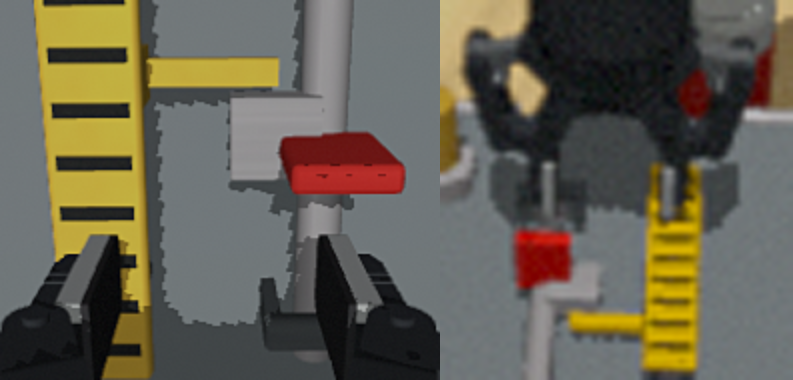

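Triangulating the fingertip in the wrist view puts it at about z=0.138, or roughly 36 mm behind the nominal TCP at this opening. So it's still just above the bar, and I'll continue.

Emit:
play_rows:
  increments:
    - {"tx": 0,"ty": 0,"tz": 0.002,"rx": 0,"ry": 0,"rz": 0,"jaw": 0.05}
    - {"tx": 0,"ty": 0,"tz": 0.004,"rx": 0,"ry": 0,"rz": 0,"jaw": 0.05}
    - {"tx": 0,"ty": 0,"tz": 0.004,"rx": 0,"ry": 0,"rz": 0,"jaw": 0.05}

```text
time_s: 4.5
tool_pos: [0.5712, 0.058, 0.0981]
tool_rot: [-180.0, -0.0, 106.6]
contact_force: [-0.5, -0.7, 0.1]
gripper_width: 0.0501
finger_force: 0.0
```

Emit:
play_rows:
  increments:
    - {"tx": 0,"ty": 0,"tz": 0.003,"rx": 0,"ry": 0,"rz": 0,"jaw": 0.05}
    - {"tx": 0,"ty": 0,"tz": 0.003,"rx": 0,"ry": 0,"rz": 0,"jaw": 0.05}

```text
time_s: 4.7
tool_pos: [0.5713, 0.0579, 0.0951]
tool_rot: [-180.0, -0.0, 106.6]
contact_force: [0.4, 0.4, -0.5]
gripper_width: 0.0504
finger_force: 0.0
```

Emit:
play_rows:
  increments:
    - {"tx": 0,"ty": 0,"tz": 0.002,"rx": 0,"ry": 0,"rz": 0,"jaw": 0.05}
    - {"tx": 0,"ty": 0,"tz": 0.002,"rx": 0,"ry": 0,"rz": 0,"jaw": 0.05}

```text
time_s: 4.9
tool_pos: [0.5713, 0.0579, 0.0932]
tool_rot: [-180.0, -0.0, 106.6]
contact_force: [-0.7, -0.5, 0.3]
gripper_width: 0.0502
finger_force: 0.0
```

Emit:
play_rows:
  increments:
    - {"tx": 0,"ty": 0,"tz": 0.002,"rx": 0,"ry": 0,"rz": 0,"jaw": 0.05}
    - {"tx": 0,"ty": 0,"tz": 0.002,"rx": 0,"ry": 0,"rz": 0,"jaw": 0.05}

```text
time_s: 5.1
tool_pos: [0.5717, 0.058, 0.0916]
tool_rot: [180.0, 0.0, 106.6]
contact_force: [-0.1, -0.7, 3.2]
gripper_width: 0.0498
finger_force: 1.3
```

Run:
```python
from rig import env
from h import *
c=env.camera("wrist"); s=env.camera("side")["color"][:,:,::-1]
measure(c)
t=env.state(); print(t["tool_pos"],t["contact_force"],t["torque"],t["tau"])
a=cv2.resize(c["color"][::,:,::-1],(507,380)); b=cv2.resize(s[160:210,225:270],None,fx=6.5,fy=7.6,interpolation=2)
cv2.imwrite("pics/w6.png",np.hstack([a,b]))
```

```text
ribs 6 [[0.5168, 0.1263, 0.132], [0.5208, 0.113, 0.132], [0.5247, 0.0996, 0.132], [0.5289, 0.0864, 0.132], [0.5328, 0.073, 0.132], [0.5349, 0.0592, 0.132]] yaw 15.64334625583976
rect ((526.8328247070312, 95.19747161865234), (25.497507095336914, 86.11636352539062), 16.97834014892578)
red bbox px (292, 181, 67, 34) rel ribs x 0.04756850189913578 0.07727643070980343 y -0.023837476190132205 -0.008333803767203498
[0.57168029 0.05795953 0.09172079] [-0.34491912 -0.87329887  2.57254551] [-0.03324296  0.15300391 -0.02279543] [-8.48741876e-02 -5.58708572e+01 -4.57515484e-01 -2.48299366e+01
 -1.69398036e-02 -2.03583366e-01 -3.16655663e-03]
```

View pics/w6.png

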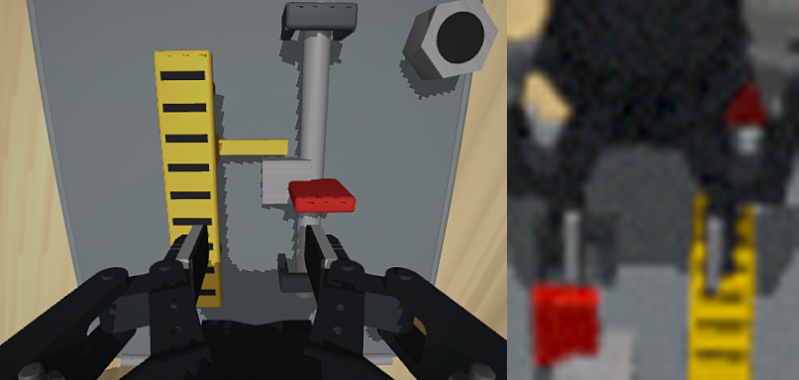

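Contact with the bar at TCP z≈0.0917 (3 N, finger force rising). I'll press it the full 12 mm.

Emit:
play_rows:
  increments:
    - {"tx": 0,"ty": 0,"tz": 0.004,"rx": 0,"ry": 0,"rz": 0,"jaw": 0.05}
    - {"tx": 0,"ty": 0,"tz": 0.008,"rx": 0,"ry": 0,"rz": 0,"jaw": 0.05}
    - {"tx": 0,"ty": 0,"tz": 0.011,"rx": 0,"ry": 0,"rz": 0,"jaw": 0.05}
    - {"tx": 0,"ty": 0,"tz": 0.011,"rx": 0,"ry": 0,"rz": 0,"jaw": 0.05}

```text
time_s: 5.6
tool_pos: [0.5717, 0.058, 0.0803]
tool_rot: [180.0, 0.0, 106.6]
contact_force: [-0.6, -0.6, 4.7]
gripper_width: 0.0503
finger_force: 2.7
```

Emit:
play_rows:
  increments:
    - {"tx": 0,"ty": 0,"tz": 0.002,"rx": 0,"ry": 0,"rz": 0,"jaw": 0.05}
    - {"tx": 0,"ty": 0,"tz": 0.002,"rx": 0,"ry": 0,"rz": 0,"jaw": 0.05}

```text
time_s: 5.8
tool_pos: [0.5719, 0.0579, 0.0798]
tool_rot: [180.0, 0.0, 106.6]
contact_force: [-3.8, -1.1, 16.7]
gripper_width: 0.05
finger_force: 8.2
```

The bar is on its stop at 16.7 N. Sliding forward along chest +y and keeping it down.

Emit:
play_rows:
  increments:
    - {"tx": 0.003,"ty": 0,"tz": 0,"rx": 0,"ry": 0,"rz": 0,"jaw": 0.05}
    - {"tx": 0.006,"ty": 0,"tz": 0,"rx": 0,"ry": 0,"rz": 0,"jaw": 0.05}
    - {"tx": 0.009,"ty": 0,"tz": 0,"rx": 0,"ry": 0,"rz": 0,"jaw": 0.05}
    - {"tx": 0.012,"ty": 0,"tz": 0,"rx": 0,"ry": 0,"rz": 0,"jaw": 0.05}
    - {"tx": 0.015,"ty": 0,"tz": 0,"rx": 0,"ry": 0,"rz": 0,"jaw": 0.05}

```text
time_s: 6.3
tool_pos: [0.57, 0.0682, 0.0801]
tool_rot: [179.8, 0.3, 106.5]
contact_force: [2.9, -13.0, 13.9]
gripper_width: 0.0498
finger_force: 8.0
```

Run:
```python
from rig import env
from h import *
c=env.camera("wrist"); y,r,h=masks(c)
m=np.array([.533,.0728]);a=np.radians(16.7);uy=np.array([-np.sin(a),np.cos(a)])
for q in cv2.findContours(r,0,1)[0]:
    if cv2.contourArea(q)>40:
        W=cast(c,q.reshape(-1,2),.145); Y=(W[:,:2]-m)@uy*1000-24; print(cv2.boundingRect(q),Y.min(),Y.max())
print((env.state()["tool_pos"][:2]-m)@uy*1000-24)
```

```text
(292, 203, 70, 43) -26.642302581660402 -8.08161792224081
-38.67185347797704
```

Emit:
play_rows:
  increments:
    - {"tx": 0.003,"ty": 0,"tz": 0,"rx": 0,"ry": 0,"rz": 0,"jaw": 0.05}
    - {"tx": 0.006,"ty": 0,"tz": 0,"rx": 0,"ry": 0,"rz": 0,"jaw": 0.05}
    - {"tx": 0.009,"ty": 0,"tz": 0,"rx": 0,"ry": 0,"rz": 0,"jaw": 0.05}
    - {"tx": 0.012,"ty": 0,"tz": 0,"rx": 0,"ry": 0,"rz": 0,"jaw": 0.05}
    - {"tx": 0.015,"ty": 0,"tz": 0,"rx": 0,"ry": 0,"rz": 0,"jaw": 0.05}

```text
time_s: 6.85
tool_pos: [0.5659, 0.0816, 0.0801]
tool_rot: [179.8, 0.3, 106.4]
contact_force: [1.9, -12.9, 13.9]
gripper_width: 0.0499
finger_force: 8.5
```

```bash
cat > t.py <<'E'
from rig import env
from h import *
m=np.array([.533,.0728]);a=np.radians(16.7);uy=np.array([-np.sin(a),np.cos(a)]);ux=np.array([uy[1],-uy[0]])
for n in ("wrist","side"):
    c=env.camera(n); y,r,h=masks(c)
    for q in cv2.findContours(r,0,1)[0]:
        if cv2.contourArea(q)>15:
            W=cast(c,q.reshape(-1,2),.145); D=W[:,:2]-m; Y=D@uy*1000-24;X=D@ux*1000-32; print(n,cv2.boundingRect(q),"Y",Y.min(),Y.max(),"X",X.min(),X.max())
t=env.state();D=t["tool_pos"][:2]-m;print("tcp chest",D@ux*1000-32,D@uy*1000-24,t["contact_force"])
E
python3 t.py
```

```text
wrist (291, 203, 71, 43) Y -12.578638724568414 6.030024161087841 X 14.640534209489672 44.39869920885329
side (228, 202, 11, 10) Y -11.615160759099382 20.73118881899422 X 18.644346093139042 45.02992031594975
side (261, 165, 15, 11) Y -162.7278847385465 -118.40098580844263 X -79.83282591617413 -39.29747968329879
tcp chest 2.0830681993494196 -24.356598718537892 [  2.79569207 -12.19638705  15.31172826]
```

The tab is moving with the finger, about 15 mm so far. Continuing to the end stop.

Emit:
play_rows:
  increments:
    - {"tx": 0.003,"ty": 0,"tz": 0,"rx": 0,"ry": 0,"rz": 0,"jaw": 0.05}
    - {"tx": 0.006,"ty": 0,"tz": 0,"rx": 0,"ry": 0,"rz": 0,"jaw": 0.05}
    - {"tx": 0.009,"ty": 0,"tz": 0,"rx": 0,"ry": 0,"rz": 0,"jaw": 0.05}
    - {"tx": 0.012,"ty": 0,"tz": 0,"rx": 0,"ry": 0,"rz": 0,"jaw": 0.05}
    - {"tx": 0.015,"ty": 0,"tz": 0,"rx": 0,"ry": 0,"rz": 0,"jaw": 0.05}
    - {"tx": 0.018,"ty": 0,"tz": 0,"rx": 0,"ry": 0,"rz": 0,"jaw": 0.05}
    - {"tx": 0.021,"ty": 0,"tz": 0,"rx": 0,"ry": 0,"rz": 0,"jaw": 0.05}

```text
time_s: 7.65
tool_pos: [0.5598, 0.1018, 0.0801]
tool_rot: [179.8, 0.3, 106.4]
contact_force: [1.0, -13.1, 14.4]
gripper_width: 0.0497
finger_force: 8.6
```

Emit:
play_rows:
  increments:
    - {"tx": 0.002,"ty": 0,"tz": 0,"rx": 0,"ry": 0,"rz": 0,"jaw": 0.05}
    - {"tx": 0.004,"ty": 0,"tz": 0,"rx": 0,"ry": 0,"rz": 0,"jaw": 0.05}
    - {"tx": 0.004,"ty": 0,"tz": 0,"rx": 0,"ry": 0,"rz": 0,"jaw": 0.05}

```text
time_s: 7.95
tool_pos: [0.5587, 0.1056, 0.0801]
tool_rot: [179.8, 0.3, 106.4]
contact_force: [2.0, -12.4, 15.7]
gripper_width: 0.0503
finger_force: 9.5
```

Emit:
play_rows:
  increments:
    - {"tx": 0.002,"ty": 0,"tz": 0,"rx": 0,"ry": 0,"rz": 0,"jaw": 0.05}
    - {"tx": 0.003,"ty": 0,"tz": 0,"rx": 0,"ry": 0,"rz": 0,"jaw": 0.05}
    - {"tx": 0.003,"ty": 0,"tz": 0,"rx": 0,"ry": 0,"rz": 0,"jaw": 0.05}

```text
time_s: 8.25
tool_pos: [0.5587, 0.1056, 0.0802]
tool_rot: [179.8, 0.5, 106.2]
contact_force: [4.7, -20.3, 15.2]
gripper_width: 0.0499
finger_force: 11.7
```

```bash
python3 t.py
```

```text
wrist (291, 204, 71, 42) Y 12.431992732206545 30.836413515463825 X 14.670396893710652 44.29926269712874
side (227, 209, 11, 10) Y 12.975238985601337 44.19738729017196 X 18.283339578768064 45.65476901343325
side (261, 165, 15, 11) Y -162.58605226646947 -118.13399870538409 X -79.78137152894641 -39.22982358107023
tcp chest 2.0275036797033863 0.0916022141560866 [  4.86924174 -19.04069124  15.67471457]
```

The tab hit a hard stop after about 40 mm of travel: force is up 8 N with no more motion. I'll ease off the tab, then lift straight up to release the bar.

Emit:
play_rows:
  increments:
    - {"tx": -0.006,"ty": 0,"tz": 0,"rx": 0,"ry": 0,"rz": 0,"jaw": 0.05}
    - {"tx": -0.012,"ty": 0,"tz": 0,"rx": 0,"ry": 0,"rz": 0,"jaw": 0.05}
    - {"tx": -0.016,"ty": 0,"tz": 0,"rx": 0,"ry": 0,"rz": 0,"jaw": 0.05}
    - {"tx": -0.016,"ty": 0,"tz": -0.01,"rx": 0,"ry": 0,"rz": 0,"jaw": 0.05}
    - {"tx": -0.016,"ty": 0,"tz": -0.025,"rx": 0,"ry": 0,"rz": 0,"jaw": 0.05}
    - {"tx": -0.016,"ty": 0,"tz": -0.05,"rx": 0,"ry": 0,"rz": 0,"jaw": 0.05}
    - {"tx": -0.016,"ty": 0,"tz": -0.08,"rx": 0,"ry": 0,"rz": 0,"jaw": 0.05}
    - {"tx": -0.016,"ty": 0,"tz": -0.1,"rx": 0,"ry": 0,"rz": 0,"jaw": 0.05}
    - {"tx": -0.016,"ty": 0,"tz": -0.1,"rx": 0,"ry": 0,"rz": 0,"jaw": 0.05}

```text
time_s: 9.25
tool_pos: [0.5611, 0.0984, 0.1811]
tool_rot: [179.7, 0.0, 106.6]
contact_force: [1.0, -0.4, -1.3]
gripper_width: 0.0504
finger_force: 0.0
```

```bash
python3 t.py
python3 - <<'E'
from rig import env
from h import *
c=env.camera("wrist"); measure(c); cv2.imwrite("pics/w7.png",c["color"][:,:,::-1])
E
```

```text
wrist (279, 156, 39, 18) Y 11.955541203419976 24.620119271429907 X 16.765529833936213 44.76538599549028
side (228, 209, 10, 10) Y 12.975238985601337 44.19738729017196 X 18.48843785373844 43.085065352092855
side (269, 165, 7, 9) Y -162.7278847385465 -127.54186678606395 X -79.83282591617413 -62.36337803292212
tcp chest 0.45519624048765905 -7.401646692790102 [ 0.12451705 -0.02149352 -0.14681497]
ribs 7 [[0.5165, 0.1262, 0.132], [0.52, 0.1128, 0.132], [0.5246, 0.0995, 0.132], [0.5285, 0.0862, 0.132], [0.5327, 0.0725, 0.132], [0.5393, 0.0459, 0.132], [0.5493, 0.0193, 0.132]] yaw 16.797341796601
rect ((532.861572265625, 73.96287536621094), (25.461254119873047, 131.24398803710938), 16.83173942565918)
red bbox px (281, 157, 40, 18) rel ribs x 0.0486579295691738 0.07713186079128499 y 0.027910971972999108 0.04043653350269249
```

View pics/w7.png

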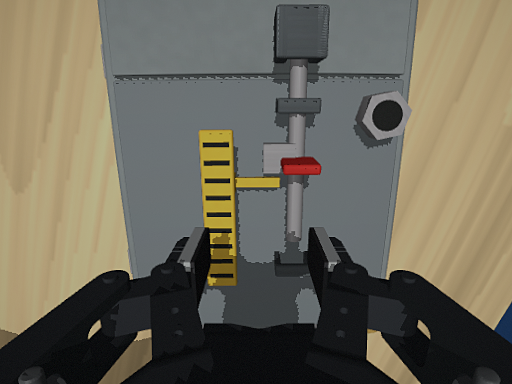

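The tab has moved 40.1 mm compared with the same earlier view. The bar is back at its rest height, with its yellow tooth (260,183) behind the collar (278,157). The arm is clear and the bystanders haven't moved.

```bash
python3 -c "
from rig import env
print(env.hand_in())"
```

```text
the job is handed in; nothing more can be done
None
```

The hatch is bolted and handed in: the bolt slid about 40 mm to its end stop with the bar held fully down, and the bar then sprang back up and locked it, with the arm clear at about 9 s (no verdict was returned).

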